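Stow the clasp tin under the flush panel of the bead case

ROBOT

A 6-joint arm with a two-finger parallel gripper is mounted at the origin on the work surface. World frame = base frame: x ahead of the robot, y to its left, z up, the work surface at z = 0. Lengths are in m, angles in rad, forces in N, time in s.
With the tool pointing down it reaches from about 0.325 to 0.85 m from the base axis. Payload 15.5 kg.
Tool frame: the origin (TCP) lies at the very end of the fingers, on their centre line; the grasp point (between the pads) lies manip.grip_depth behind it (manip.grip_depth is the distance from the TCP to the grasp point, in m); z points along the fingers, y is the line along which they close (so a half turn about z gives the same grasp; the last joint's range is limited). The gripper opens to 91 mm and grips with 3 to 60 N. Pads are 32 mm wide; open, the fingers measure 118 mm over their backs; the gripper's body (76 mm by 178 mm) begins 60 mm behind the grasp point.
Start: joints at [-1.343, 0.494, 1.345, -0, 1.302, -0.096], TCP at [0.198, -0.593, 0.214] pointing down, gripper open.
Joint ranges: [-2.91, 2.91], [-0.82, 2.16], [0.22, 2.67], [-1.22, 4.37], [0.12, 2.79], [-3.08, 3.08]. Speed limits (rad/s): [1.89, 1.89, 2.57, 3.01, 3.01, 3.01].

INTERFACE

Orientations are given as a rotation vector (axis times angle).
In Python, from plant import manip gives the robot as it stands.
- The arm moves only by the shell command python3 -m jog [OPENING], which reads ROWS from standard input. ROWS is a JSON list of rows, 1 to 12 of them, each of 6 numbers: dx, dy, dz in fractions of the full range, 1 being 0.75 m, then a rotation vector rx, ry, rz in normalised numbers (1 is 2 pi rad); each row is the pose to reach, as a shift and turn from the pose commanded when the command began, along the tool's axes at that moment; what a row does not reach only later rows make up. A row lasts 1/12 s, in which the tool goes at most 0.0417 m and 0.125 rad, less where a joint would pass 70% of its speed; a pose out of reach is approached as far as the arm can. OPENING is the finger opening in m, set as the command begins (- or left out keeps the last). The fingers move at their own pace and stop on an object; the grip force is fixed at half the most. Time passes only in rows, so rows that do not move let the fingers close. It prints the time, the measured TCP pose, the force, the opening and the grip force at its end. Shift and turn numbers lie between -1 and 1, and a call with a number outside is refused. Input that does not fit is refused with a message, and nothing moves.
- manip.get_obs(): the state, without advancing time (a new reading comes with each control period).
- manip.read_camera(name): name is "scene" or "top" or "wrist"; returns a dict with "color" (384x512x3 uint8, red, green, blue), "fx", "fy", "cx", "cy" (pixels), "origin" and "orientation" of the camera in the world; the wrist camera has in their place "hand_eye" (4x4, takes a point from camera to tool coordinates, whose origin is the TCP and whose axes are the flange's). Camera axes: x right, y down, z forward; pixel columns grow to the right and rows downward; lengths in m; the calibration is good to about 2 mm. The wrist camera is an equidistant fisheye: a pixel r from the principal point sees the ray r / f radians off the axis. A picture is of the moment at which its call begins: read the wrist's pose just before it. There is no depth.
- manip.hand_in(): hands the job in; it is judged then, once.
The state is a dict: "time_s": time; "joint_positions": joint angles; "qd": joint speeds; "tau": joint torques, N m; "tool_pos": TCP position; "tool_rot": TCP orientation; "wrist_force": force on the tool from outside, world axes, zero at the start; "moment": the same for the moment, N m; "width": finger opening in m; "grasp_force": force on a finger pad.
Only numpy, scipy, OpenCV 4.12 (cv2) and the standard library are available. Lean on these libraries where they do the work, as an engineer would, in place of code of your own. Each camera call takes 0.05 s, during which the arm holds its last target. There are 200 camera calls.

TASK

Put the little round metal tin away in the bead case: slide the case's flush wooden panel all the way across to uncover the empty well, set the tin down flat in that well, and slide the panel back fully home over it. The panel has no handle, so drag it by pressing on its face, and press gently because it is thin and cracks; leave everything else where it is.

Things in the scene. Friction and masses are not known exactly. Their poses are not given: they have to be found in the camera images.
- case: white plastic bead case fixed to the table, 108 (its x) x 226 (its y) x 48 mm high, walls 8 mm, floor 4 mm thick. A low divider (top 28 mm above the table) at its y = 0 makes two wells of 92 (x) x 103 (y) mm. Origin under its centre, z up. The -y well is empty and starts covered by the sliding panel; the +y well starts open with some beads stuck in it.
- well (a point): centre of the floor of the empty well (at the case's -y end), 4 mm above the table, axes as the case
- panel_slide (a joint): place of the flush wooden panel along the case's y, in m: 0 = fully home over the -y well, 0.102 = against the +y end stop. The panel is a plain slab 90 (x) x 108 (y) x 3 mm between the rims, centred at case x = 0, y = -0.051 + this value. It drags with about 2.5 N, so follows a fingertip pressed on it with 5 to 10 N, and stays where left. It cracks above 15 N of push or press.
- rim (a point): fixed point on the case, at the level of its rim (48 mm) above the middle of the empty well's panel position (case x = 0, y = -0.051). The panel's top lies somewhere from level with the rim to 5 mm below it: this differs from case to case, is not measured, and stays the same along the slide. The panel rests on felt that gives about 1 mm per 8 N of press, 4 mm at most.
- tin: little ROUND metal tin to be put away, 37 mm diameter, 22 mm high, lying flat, about 45 g; origin under its centre, z up. The square tin and the vial stand near it and may have changed places with it.
- vial: small round glass vial with a metal cap, 32 mm diameter, 55 mm tall, upright; origin under its centre. Bystander.
- square_tin: small SQUARE metal tin, 37 x 37 x 22 mm; origin under its centre. Bystander.
- pliers: small jewellery pliers lying flat, 125 mm long along their own y, 38 mm wide, 14 mm thick; origin on the surface near the middle. Bystander.
- bangle: brass bangle lying flat, 68 mm outer diameter, 8 mm high; origin under its centre. Bystander.
- tray: white ceramic tray with two compartments, 90 x 150 x 28 mm; origin under its centre. Bystander.
- mandrel: upright dark steel ring mandrel, 60 mm foot, 150 mm tall; origin under its centre. Bystander.
- bead_jar: glass bead jar with a wooden cap, 54 mm diameter, 75 mm tall, upright; origin under its centre. Bystander.
Things that resemble listed ones, but are neither listed nor needed, are in the scene too. What is shaped like the tin but black, green or red is not meant.

How it is judged:
By the outcome, as a careful person would: the job done as asked, in the order asked, and still so for the second after the job is handed in, with the robot touching nothing.
It also fails if it takes over 67 s, if anything falls off the work surface, if the arm or the gripper's body presses on something with over 40 N, if the wrist force passes 120 N, or if a joint passes its speed limit or range.

## Working session

There is one attempt and no reset: what is moved stays moved. The work goes in short steps, Python scripts to look and compute and a shell command to move; the robot and the scene stay as the last step left them, time stands still between calls to the robot, and variables do not carry over. Pictures are saved under pics/ and viewed, at most 10 in all, crops included, and the job is handed in when it is done.

```bash
ls; mkdir -p pics; python3 - <<'E'
from plant import manip
import cv2
o=manip.get_obs(); print({k:o[k] for k in('time_s','tool_pos','tool_rot','wrist_force','width')}, manip.grip_depth)
for n in('top','scene'):
    c=manip.read_camera(n); cv2.imwrite(f'pics/{n}0.png',c['color'][:,:,::-1]); print(n,c['fx'],c['fy'],c['cx'],c['cy'],c['origin'],c['orientation'])
E
```

```text
pics
{'time_s': 0.0, 'tool_pos': array([ 0.19818407, -0.59235363,  0.21335791]), 'tool_rot': array([-3.09960184e+00, -5.04645820e-01,  1.14536190e-04]), 'wrist_force': array([0.82941633, 0.04437395, 0.82429057]), 'width': 0.09101278187439618} 0.0188
top 353.12577721902835 353.12577721902835 251.19756218057827 190.0553563744463 [ 0.38708972 -0.01444603  1.17005708] [-2.1308972   2.10685492 -0.20908869]
scene 397.8355502890595 397.8355502890595 259.90987324268207 191.63261457348946 [ 0.92087205 -0.62671691  0.80061936] [-2.33477036 -0.61014226  0.21648578]
```

View pics/top0.png

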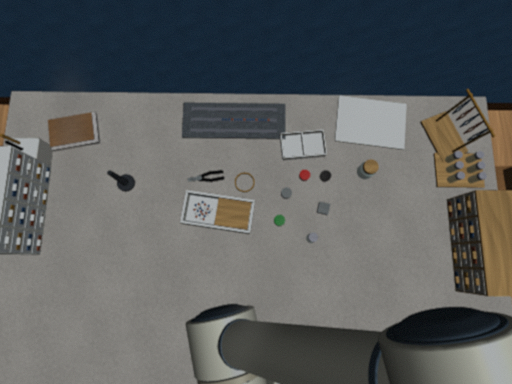

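View pics/scene0.png

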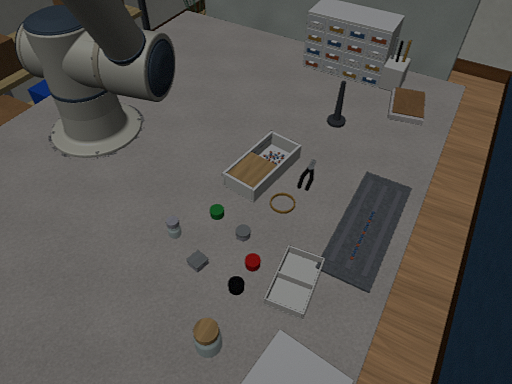

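The top view shows the case at (217,212), with its beads on the left and the wooden panel on the right. Grey candidates are (286,193) round, (323,208) square, and (311,237) the small vial. In the scene view these are (243,232) round, (198,260) square and (173,228) vial. Black, red and green lids are excluded. The round grey one at (286,193) fits, and I'll confirm it with a crop while measuring.

```bash
cat > h.py <<'E'
from plant import manip
import numpy as np, cv2
from scipy.spatial.transform import Rotation as R
def ray(c,u,v):
    d=R.from_rotvec(c['orientation']).apply([(u-c['cx'])/c['fx'],(v-c['cy'])/c['fy'],1]); return np.array(c['origin']),d
def plane(c,u,v,z):
    o,d=ray(c,u,v); return o+d*(z-o[2])/d[2]
def proj(c,p):
    q=R.from_rotvec(c['orientation']).inv().apply(np.array(p)-c['origin']); return np.array([c['cx']+c['fx']*q[0]/q[2],c['cy']+c['fy']*q[1]/q[2]])
def wproj(c,T,p):   # T 4x4 tool pose
    q=np.linalg.inv(T@np.array(c['hand_eye']))@np.r_[p,1]; th=np.arctan2(np.hypot(q[0],q[1]),q[2]); n=q[:2]/np.hypot(q[0],q[1])
    return np.array([c['cx'],c['cy']])+n*th*c['fx']
def wplane(c,T,u,v,z):
    M=T@np.array(c['hand_eye']); x=np.array([(u-c['cx'])/c['fx'],(v-c['cy'])/c['fy']]); th=np.hypot(*x)
    d=M[:3,:3]@np.r_[x/max(th,1e-9)*np.sin(th),np.cos(th)]; o=M[:3,3]; return o+d*(z-o[2])/d[2]
def pose():
    o=manip.get_obs(); T=np.eye(4); T[:3,:3]=R.from_rotvec(o['tool_rot']).as_matrix(); T[:3,3]=o['tool_pos']; return T
E
python3 - <<'E'
from h import *
t=manip.read_camera('top'); s=manip.read_camera('scene')
a=cv2.resize(t['color'][160:250,175:345],None,fx=4.5,fy=4.5,interpolation=cv2.INTER_CUBIC)
cv2.imwrite('pics/c1.png',a[:,:,::-1])
b=cv2.resize(s['color'][120:280,150:320],None,fx=4,fy=3.7,interpolation=cv2.INTER_CUBIC)[:600]
cv2.imwrite('pics/c2.png',b[:,:,::-1])
for n,c,boxes in(('top',t,[(180,188,258,236),(278,185,294,201),(315,200,332,217)]),('scene',s,[(232,222,254,243)])):
  hsv=cv2.cvtColor(c['color'],cv2.COLOR_RGB2HSV); 
  for b in boxes:
    p=c['color'][b[1]:b[3],b[0]:b[2]].astype(int); bg=np.median(np.r_[p[0],p[-1]],0)
    m=(np.abs(p-bg).max(2)>22).astype(np.uint8)
    k=cv2.findContours(m,cv2.RETR_EXTERNAL,cv2.CHAIN_APPROX_NONE)[0]
    k=max(k,key=cv2.contourArea); r=cv2.minAreaRect(k); print(n,b,bg,np.add(r[0],b[:2]),r[1:],cv2.contourArea(k))
    if n=='top' and b[0]==180:
      h=hsv[b[1]:b[3],b[0]:b[2]]; bx=cv2.boxPoints(r)+b[:2]
      print([plane(c,*q,.048)[:2].round(4) for q in bx], plane(c,*np.add(r[0],b[:2]),.048))
      w=((h[...,1]>90)&(h[...,0]<30)).astype(np.uint8); kk=max(cv2.findContours(w,0,1)[0],key=cv2.contourArea); rr=cv2.minAreaRect(kk)
      print('panel',np.add(rr[0],b[:2]),rr[1:],[plane(c,*q,.046)[:2].round(4) for q in cv2.boxPoints(rr)+b[:2]],plane(c,*np.add(rr[0],b[:2]),.046))
    else: print(plane(c,*np.add(r[0],b[:2]),.022 if n=='top' else .013))
E
```

```text
top (180, 188, 258, 236) [130. 128. 124.] [217.07946396 211.63691902] ((70.56060791015625, 35.35447311401367), 8.530765533447266) 2320.0
[array([0.4974, 0.2122]), array([0.6109, 0.2009]), array([ 0.5791, -0.0255]), array([ 0.4669, -0.01  ])] [0.53800311 0.09417494 0.048     ]
panel [232.30924606 213.23988342] ((32.16009521484375, 26.686038970947266), 8.746161460876465) [array([0.4986, 0.1018]), array([0.584 , 0.0913]), array([ 0.5692, -0.0116]), array([4.842e-01, 3.000e-04])] [0.53365876 0.04544343 0.046     ]
top (278, 185, 294, 201) [127.  125.5 121.5] [286. 193.] ((10.0, 10.0), 90.0) 80.5
[ 0.60621804 -0.12949282  0.022     ]
top (315, 200, 332, 217) [130.  128.5 125. ] [322.76470661 207.94117594] ((12.126781463623047, 12.12678050994873), 14.03624439239502) 124.5
[ 0.55767924 -0.24980154  0.022     ]
scene (232, 222, 254, 243) [106.  103.  100.5] [243. 233.] ((16.0, 14.0), 90.0) 177.0
[ 0.61356199 -0.13259242  0.013     ]
```

View pics/c1.png

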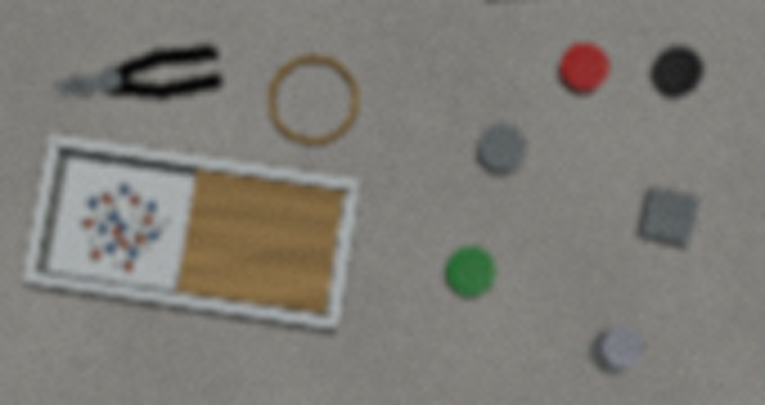

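View pics/c2.png

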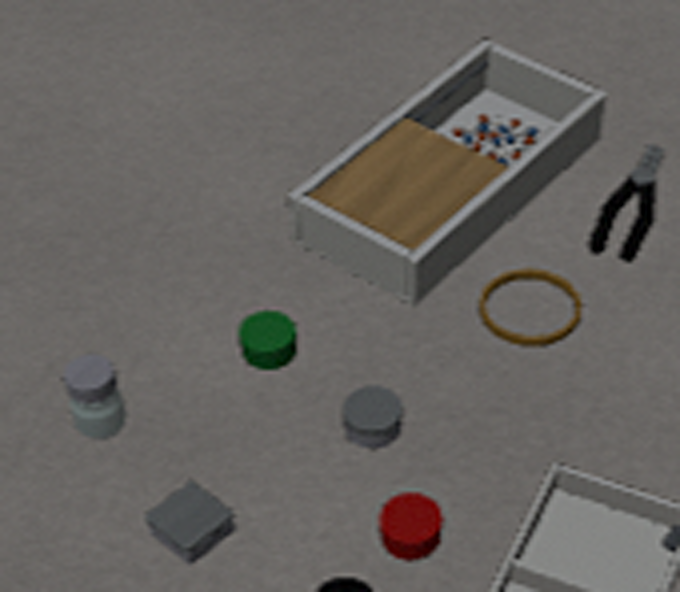

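The crops confirm it: the top crop shows the grey round tin at (501,149), and the square tin and capped vial are clearly different. The panel is right of the beads, which puts the -y well on the right.

```bash
cat >> h.py <<'E'
def go(p,yaw=None):
    """shift in tool axes to TCP position p; yaw: wanted direction (world angle, mod pi) of tool y"""
    T=pose(); d=T[:3,:3].T@(np.array(p)-T[:3,3]); a=np.arctan2(T[1,1],T[0,1]); print('d tool',d.round(4),'tool y ang',a.round(3))
    if yaw is not None:
        e=(yaw-a+np.pi/2)%np.pi-np.pi/2; print('rz',-e)
E
python3 - <<'E'
from h import *
T=pose(); print(T.round(3)); q=manip.get_obs()['joint_positions']; print(np.round(q,3))
Y=np.array([.137,.9906]); C=np.array([.538,.0942]); 
P=C-.051*Y; print(P, np.arctan2(*Y[::-1]))
go([*P,.15],np.arctan2(*Y[::-1])); go([.608,-.130,.15])
E
```

```text
[[ 0.948  0.317 -0.     0.198]
 [ 0.317 -0.948  0.001 -0.593]
 [ 0.    -0.001 -1.     0.214]
 [ 0.     0.     0.     1.   ]]
[-1.343  0.494  1.346  0.     1.303 -0.095]
[0.531013  0.0436794] 1.4333680737586532
d tool [ 0.5174 -0.4977  0.064 ] tool y ang -1.248
rz 0.46020299213166993
d tool [ 0.5353 -0.3086  0.0638] tool y ang -1.248
```

Careful with the scale: shifts go in shares of 0.75 m and turns go in shares of 2 pi rad. That gives: 0.517 m / 0.75 = 0.6893, -0.498 m / 0.75 = -0.664, 0.46 rad / 6.2832 = 0.0732.

```bash
echo '[[0.3467,-0.3333,0.04,0,0,0.0366],[0.3467,-0.3333,0.04,0,0,0.0366],[0.3467,-0.3333,0.04,0,0,0.0366],[0.6893,-0.664,0.04,0,0,0.0732],[0.6893,-0.664,0.04,0,0,0.0732],[0.6893,-0.664,0.04,0,0,0.0732],[0.6893,-0.664,0.04,0,0,0.0732],[0.6893,-0.664,0.04,0,0,0.0732],[0.6893,-0.664,0.04,0,0,0.0732],[0.6893,-0.664,0.04,0,0,0.0732],[0.6893,-0.664,0.04,0,0,0.0732],[0.6893,-0.664,0.04,0,0,0.0732]]' | python3 -m jog 0
python3 - <<'E'
from h import *
go([.531,.0437,.12],1.4334)
E
```

```text
time_s: 1.2
tool_pos: [0.4287, -0.1508, 0.1913]
tool_rot: [3.134, -0.216, 0.0]
wrist_force: [1.1, -1.5, 0.2]
width: 0.0142
grasp_force: 0.0
d tool [ 0.0747 -0.2066  0.0713] tool y ang -1.708
rz 1.32417370490856e-06
```

Converted, -0.206 m / 0.75 = -0.2747, 0.075 m / 0.75 = 0.1.

```bash
echo '[[0.1,-0.2747,0.0667,0,0,0],[0.1,-0.2747,0.0667,0,0,0],[0.1,-0.2747,0.0667,0,0,0],[0.1,-0.2747,0.0667,0,0,0],[0.1,-0.2747,0.0667,0,0,0],[0.1,-0.2747,0.0667,0,0,0],[0.1,-0.2747,0.0667,0,0,0],[0.1,-0.2747,0.0667,0,0,0],[0.1,-0.2747,0.0667,0,0,0]]' | python3 -m jog
python3 - <<'E'
from h import *
T=pose(); c=manip.read_camera('wrist'); go([.531,.0437,.06],1.4334)
im=c['color'].copy()
C=np.array([.538,.0942]);Y=np.array([.137,.9906]);X=np.array([.9906,-.137])
for x in(-.054,.054):
  for y in(-.113,.113):
    u=wproj(c,T,[*(C+x*X+y*Y),.048]); print(u.round(1)); cv2.circle(im,tuple(int(i) for i in u),2,(255,0,255),-1)
u=wproj(c,T,[.608,-.130,.022]);print('tin',u); cv2.circle(im,tuple(int(i) for i in u),2,(255,0,255),-1)
np.savez('w1.npz',T=T,im=c['color'],he=c['hand_eye'],k=[c[k] for k in('fx','fy','cx','cy')])
cv2.imwrite('pics/w1.png',cv2.resize(im,None,fx=1.5,fy=1.5)[:,:,::-1])
E
```

```text
time_s: 1.95
tool_pos: [0.5303, 0.0406, 0.1413]
tool_rot: [3.134, -0.215, -0.001]
wrist_force: [-0.6, 0.3, -0.1]
width: 0.0005
grasp_force: 0.0
d tool [ 0.0002 -0.0035  0.0814] tool y ang -1.709
rz -0.0005607828022284878
[311.3 244.7]
[100.  240.5]
[318.1 136.6]
[ 85.  141.7]
tin [404.43408882  94.6221818 ]
```

View pics/w1.png

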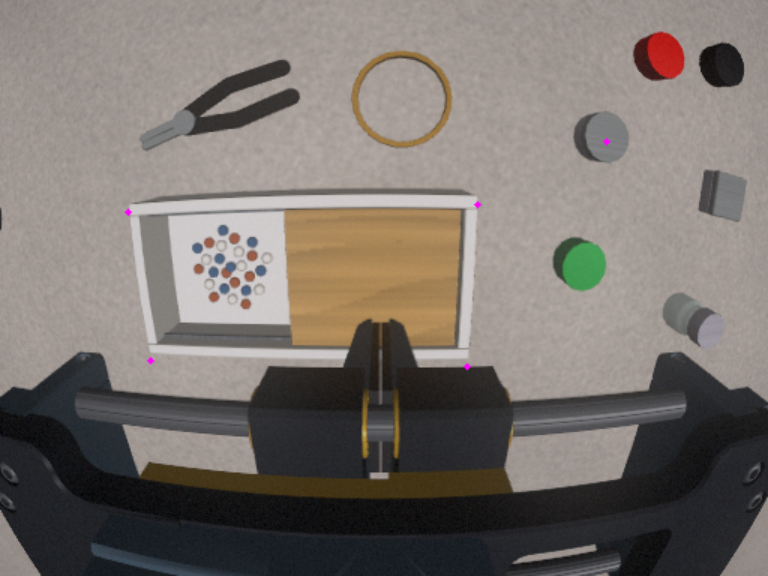

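The wrist view shows the rim's outer corners at about (131,205), (478,190), (467,357) and (150,356) at 1.5x scale, slightly above my predictions. The tin top is at about (607,135). Refining from these.

```bash
python3 - <<'E'
from h import *
z=np.load('w1.npz'); c=dict(zip(('fx','fy','cx','cy'),z['k'])); c['hand_eye']=z['he']; T=z['T']; im=z['im']
W=lambda u,v,h: wplane(c,T,u/1.5,v/1.5,h)[:2]
Q=np.array([W(*p,.048) for p in((131,205),(478,190),(467,357),(150,356))]); print(Q.round(4), [np.linalg.norm(Q[i]-Q[i-1]).round(4) for i in range(4)],'mean',Q.mean(0))
d=(Q[0]-Q[1])+(Q[3]-Q[2]); print('Y',d/np.linalg.norm(d))
hsv=cv2.cvtColor(im,cv2.COLOR_RGB2HSV); m=((hsv[...,1]>90)&(hsv[...,0]<25)&(hsv[...,2]>80)).astype(np.uint8); m[:130]=0;m[245:]=0
k=max(cv2.findContours(m,0,2)[0],key=cv2.contourArea); x,y,w,h=cv2.boundingRect(k); print('panel',x*1.5,y*1.5,(x+w)*1.5,(y+h)*1.5)
P=np.array([W(*p,.046) for p in((285,209),(462,209),(457,345),(292,345))]); print(P.round(4),P.mean(0),[np.linalg.norm(P[i]-P[i-1]).round(4) for i in range(4)])
# tin top: gray disc
b=(380,70,422,112); p=im[b[1]:b[3],b[0]:b[2]].astype(int); bg=np.median(p[[0,-1]].reshape(-1,3),0); mm=(np.abs(p-bg).max(2)>20).astype(np.uint8)
k=max(cv2.findContours(mm,0,1)[0],key=cv2.contourArea); print(cv2.boundingRect(k),cv2.minEnclosingCircle(k)); u=np.add(cv2.minEnclosingCircle(k)[0],b[:2]); print(u*1.5,wplane(c,T,*u,.015), W(607,134,.022))
E
```

```text
[[ 0.6113  0.1947]
 [ 0.5849 -0.0266]
 [ 0.4766 -0.0108]
 [ 0.5037  0.2122]] [np.float64(0.109), np.float64(0.2229), np.float64(0.1094), np.float64(0.2247)] mean [0.5441482 0.0923678]
Y [0.11958923 0.99282346]
panel 285.0 208.5 460.5 346.5
[[ 0.5891  0.0902]
 [ 0.5742 -0.0159]
 [ 0.4855 -0.005 ]
 [ 0.5003  0.1031]] [0.53730355 0.04309449] [np.float64(0.0897), np.float64(0.1071), np.float64(0.0894), np.float64(0.1092)]
(2, 4, 37, 35) ((20.35365867614746, 21.176828384399414), 18.823028564453125)
[600.53048801 136.76524258] [ 0.61177172 -0.1290391   0.015     ] [ 0.61360112 -0.1308515 ]
```

Converted, 0.088 m / 0.75 = 0.1173, 0.006 m / 0.75 = 0.008.

```bash
echo '[[0.008,0,0.0533,0,0,0],[0.008,0,0.1067,0,0,0],[0.008,0,0.116,0,0,0],[0.008,0,0.1173,0,0,0],[0.008,0,0.1173,0,0,0],[0.008,0,0.1173,0,0,0]]' | python3 -m jog; echo '[[0,0,0.0013,0,0,0],[0,0,0.0027,0,0,0],[0,0,0.004,0,0,0],[0,0,0.004,0,0,0]]' | python3 -m jog
```

```text
time_s: 2.5
tool_pos: [0.5376, 0.0399, 0.0552]
tool_rot: [-3.134, 0.216, -0.004]
wrist_force: [0.6, -0.3, 0.5]
width: 0.0007
grasp_force: 0.0
time_s: 2.83
tool_pos: [0.5368, 0.0403, 0.0506]
tool_rot: [-3.134, 0.215, -0.001]
wrist_force: [-0.4, -0.3, -0.1]
width: 0.0002
grasp_force: 0.0
```

Converted, 0.002 m / 0.75 = 0.0027, 0.001 m / 0.75 = 0.0013.

```bash
for i in 1; do echo '[[0,0,0.0013,0,0,0],[0,0,0.0027,0,0,0],[0,0,0.0027,0,0,0]]' | python3 -m jog; done; echo '[[0,0,0.0013,0,0,0],[0,0,0.0013,0,0,0]]' | python3 -m jog
```

```text
time_s: 3.08
tool_pos: [0.5365, 0.0403, 0.0481]
tool_rot: [3.134, -0.215, -0.001]
wrist_force: [0.8, -0.5, -0.9]
width: 0.0002
grasp_force: 0.0
time_s: 3.25
tool_pos: [0.5365, 0.0403, 0.0471]
tool_rot: [-3.134, 0.215, 0.0]
wrist_force: [-0.4, 0.5, -0.7]
width: 0.0005
grasp_force: 0.0
```

Converted, 0.001 m / 0.75 = 0.0013.

```bash
echo '[[0,0,0.0013,0,0,0],[0,0,0.0013,0,0,0]]' | python3 -m jog | grep -E 'pos|wrist'; python3 - <<'E'
from h import *
print(manip.get_obs()['wrist_force'])
E
```

```text
tool_pos: [0.5366, 0.0403, 0.0461]
wrist_force: [-0.9, -0.2, -0.2]
[-0.90406728 -0.18403084 -0.24303781]
```

Converted, 0.001 m / 0.75 = 0.0013.

```bash
echo '[[0,0,0.0013,0,0,0],[0,0,0.0013,0,0,0]]' | python3 -m jog | grep -E 'pos|wrist'
```

```text
tool_pos: [0.5365, 0.0403, 0.0451]
wrist_force: [1.0, 0.2, -0.4]
```

Converted, 0.0005 m / 0.75 = 0.0007.

```bash
echo '[[0,0,0.0007,0,0,0],[0,0,0.0007,0,0,0]]' | python3 -m jog | grep -E 'pos|wrist'
```

```text
tool_pos: [0.5366, 0.0403, 0.0447]
wrist_force: [-0.8, 0.3, 1.9]
```

Converted, 0.0005 m / 0.75 = 0.0007.

```bash
echo '[[0,0,0.0007,0,0,0],[0,0,0.0007,0,0,0]]' | python3 -m jog | grep -E 'pos|wrist'
```

```text
tool_pos: [0.5366, 0.0403, 0.0443]
wrist_force: [-0.6, 0.0, 4.7]
```

Converted, -0.022 m / 0.75 = -0.0293, -0.016 m / 0.75 = -0.0213.

```bash
echo '[[0,0,0.0005,0,0,0],[0,-0.0053,0.0005,0,0,0],[0,-0.0133,0.0005,0,0,0],[0,-0.0213,0.0005,0,0,0],[0,-0.0293,0.0005,0,0,0]]' | python3 -m jog | grep -E 'pos|wrist'
```

```text
tool_pos: [0.5396, 0.0621, 0.0441]
wrist_force: [-1.9, -3.1, 7.0]
```

Converted, -0.072 m / 0.75 = -0.096, -0.068 m / 0.75 = -0.0907.

```bash
echo '[[0,-0.0107,0,0,0,0],[0,-0.0213,0,0,0,0],[0,-0.032,0,0,0,0],[0,-0.0427,0,0,0,0],[0,-0.0533,0,0,0,0],[0,-0.064,0,0,0,0],[0,-0.0747,0,0,0,0],[0,-0.0827,0,0,0,0],[0,-0.0907,0,0,0,0],[0,-0.096,0,0,0,0]]' | python3 -m jog | grep -E 'pos|wrist'
```

```text
tool_pos: [0.5495, 0.1337, 0.0441]
wrist_force: [-1.6, -2.5, 6.4]
```

Converted, -0.01 m / 0.75 = -0.0133, -0.008 m / 0.75 = -0.0107.

```bash
echo '[[0,-0.004,0,0,0,0],[0,-0.008,0,0,0,0],[0,-0.0107,0,0,0,0],[0,-0.0133,0,0,0,0],[0,-0.0133,0,0,0,0]]' | python3 -m jog | grep -E 'pos|wrist'; echo '[[0,-0.0013,0,0,0,0],[0,-0.0027,0,0,0,0],[0,-0.004,0,0,0,0]]' | python3 -m jog | grep -E 'pos|wrist'
```

```text
tool_pos: [0.551, 0.1434, 0.0441]
wrist_force: [-0.7, 0.6, 5.1]
tool_pos: [0.5514, 0.146, 0.0441]
wrist_force: [0.0, -4.4, 5.6]
```

Converted, -0.1 m / 0.75 = -0.1333, -0.06 m / 0.75 = -0.08.

```bash
echo '[[0,0,-0.04,0,0,0],[0,0.04,-0.08,0,0,0],[0,0.0933,-0.1333,0,0,0],[0,0.1333,-0.1333,0,0,0],[0,0.1333,-0.1333,0,0,0],[0,0.1333,-0.1333,0,0,0]]' | python3 -m jog 0.06 | grep -E 'pos|wrist'
python3 - <<'E'
from h import *
T=pose(); c=manip.read_camera('wrist'); im=c['color'].copy(); cv2.imwrite('pics/w2.png',cv2.resize(im,None,fx=1.5,fy=1.5)[:,:,::-1])
np.savez('w2.npz',T=T,im=im,he=c['hand_eye'],k=[c[k] for k in('fx','fy','cx','cy')])
go([.612,-.130,.06])
hsv=cv2.cvtColor(im,cv2.COLOR_RGB2HSV); m=((hsv[...,1]>90)&(hsv[...,0]<25)&(hsv[...,2]>80)).astype(np.uint8); m[:130]=0;m[245:]=0
k=max(cv2.findContours(m,0,2)[0],key=cv2.contourArea); x,y,w,h=cv2.boundingRect(k); print('panel',x,y,x+w,y+h)
E
```

```text
tool_pos: [0.5379, 0.0455, 0.1447]
wrist_force: [-0.8, 1.4, 0.3]
d tool [0.0981 0.1647 0.084 ] tool y ang -1.71
panel 102 147 208 235
```

View pics/w2.png

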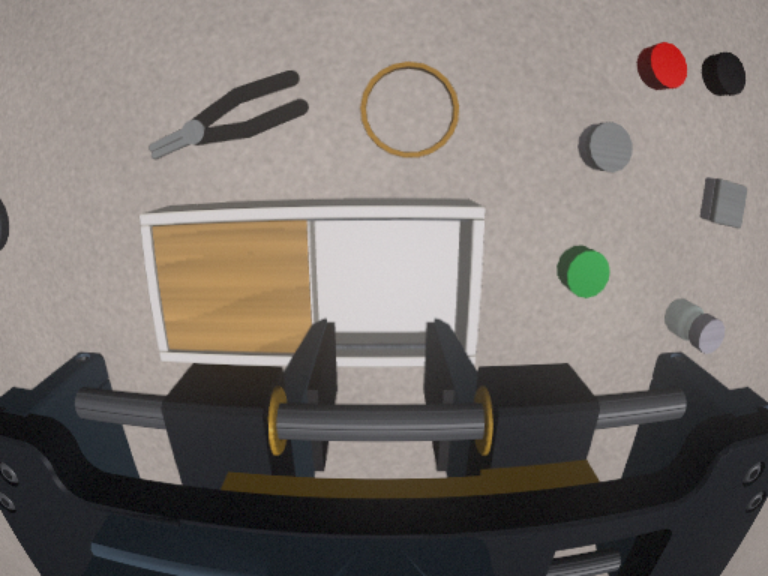

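The panel fills the left end up to the left wall (x≈152), and the right well is fully uncovered (316–460). Now the tin, with its top at about (607,147).

Converted, 0.165 m / 0.75 = 0.22, 0.06 m / 0.75 = 0.08.

```bash
echo '[[0.1333,0.22,0,0,0,0],[0.1333,0.22,0,0,0,0],[0.1333,0.22,0,0,0,0],[0.1333,0.22,0,0,0,0],[0.1333,0.22,0.0267,0,0,0],[0.1333,0.22,0.08,0,0,0],[0.1333,0.22,0.1,0,0,0],[0.1333,0.22,0.1,0,0,0]]' | python3 -m jog | grep -E 'pos|wrist'
python3 - <<'E'
from h import *
z=np.load('w2.npz'); c=dict(zip(('fx','fy','cx','cy'),z['k'])); c['hand_eye']=z['he']; print('tin from w2',wplane(c,z['T'],607/1.5,147/1.5,.022))
print('well floor',[wplane(c,z['T'],u/1.5,v/1.5,.048).round(4) for u,v in((483,212),(477,361),(145,219),(163,358))])
T=pose(); c=manip.read_camera('wrist'); im=c['color'].copy(); 
for p in((.612,-.130,.022),): u=wproj(c,T,p); print(u*1.5); cv2.circle(im,tuple(int(i) for i in u),1,(255,0,255),-1)
cv2.imwrite('pics/w3.png',cv2.resize(im,None,fx=1.5,fy=1.5)[:,:,::-1])
go([.612,-.130,.003])
E
```

```text
tool_pos: [0.6117, -0.1283, 0.064]
wrist_force: [-0.8, 1.0, -0.4]
tin from w2 [ 0.61166373 -0.1272618   0.022     ]
well floor [array([ 0.5783, -0.0243,  0.048 ]), array([ 0.4784, -0.013 ,  0.048 ]), array([0.6081, 0.1928, 0.048 ]), array([0.5081, 0.2087, 0.048 ])]
[382.36222686 319.83618239]
d tool [-0.0003  0.0017  0.0635] tool y ang -1.707
```

View pics/w3.png

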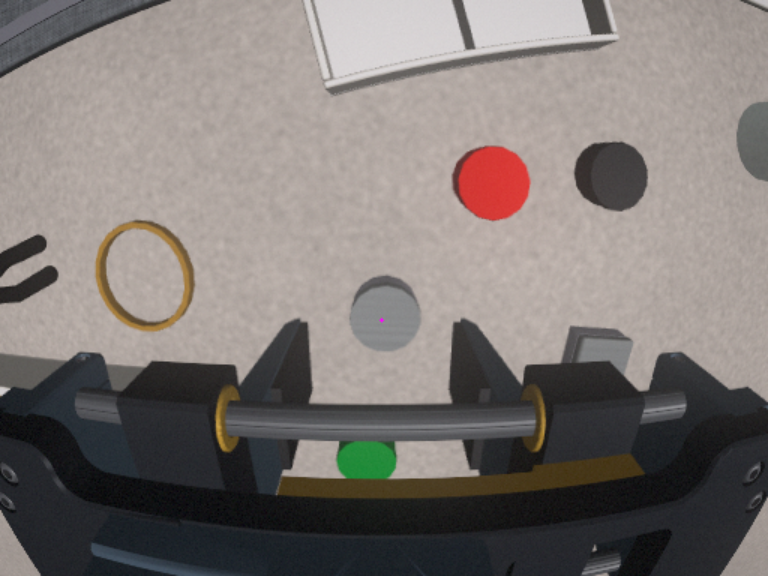

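The tin sits between the fingers with its top at (385,317), about 2 mm from the projection at (382,320). Descending and gripping.

Converted, 0.061 m / 0.75 = 0.0813, 0.003 m / 0.75 = 0.004.

```bash
echo '[[0.0013,0.004,0.0267,0,0,0],[0.0013,0.004,0.0533,0,0,0],[0.0013,0.004,0.0733,0,0,0],[0.0013,0.004,0.08,0,0,0],[0.0013,0.004,0.0813,0,0,0],[0.0013,0.004,0.0813,0,0,0]]' | python3 -m jog | grep -E 'pos|wrist'; echo '[[0,0,0,0,0,0],[0,0,0,0,0,0],[0,0,0,0,0,0],[0,0,0,0,0,0],[0,0,0,0,0,0],[0,0,0,0,0,0],[0,0,0,0,0,0]]' | python3 -m jog 0.02 | grep -vE 'rot'
```

```text
tool_pos: [0.6154, -0.1326, 0.0089]
wrist_force: [1.0, -0.2, -0.4]
time_s: 8.18
tool_pos: [0.615, -0.1331, 0.0085]
wrist_force: [-1.7, 0.1, 8.1]
width: 0.036
grasp_force: 30.0
```

Converted, -0.09 m / 0.75 = -0.12, -0.055 m / 0.75 = -0.0733.

```bash
echo '[[0,0,-0.0267,0,0,0],[0,0,-0.0733,0,0,0],[0,0,-0.12,0,0,0],[0,0,-0.12,0,0,0],[0,0,-0.12,0,0,0]]' | python3 -m jog | grep -E 'pos|wrist|wid|gras'
python3 - <<'E'
from h import *
go([.5367,.0387,.08],1.4424)
E
```

```text
tool_pos: [0.6158, -0.1334, 0.0999]
wrist_force: [-0.0, 0.3, -1.9]
width: 0.0357
grasp_force: 30.0
d tool [-0.102  -0.1597  0.0194] tool y ang -1.708
rz -0.008881243828394503
```

Converted, -0.16 m / 0.75 = -0.2133, -0.125 m / 0.75 = -0.1667.

```bash
echo '[[-0.0267,-0.04,0,0,0,0],[-0.0533,-0.08,0,0,0,0],[-0.08,-0.12,0,0,0,0],[-0.1067,-0.1667,0,0,0,0],[-0.136,-0.2133,0,0,0,0],[-0.136,-0.2133,0,0,0,0],[-0.136,-0.2133,0,0,0,0],[-0.136,-0.2133,0,0,0,0]]' | python3 -m jog | grep -E 'pos|wrist|wid|gras'
python3 - <<'E'
from h import *
go([.5367,.0387,.013]); T=pose(); c=manip.read_camera('wrist'); cv2.imwrite('pics/w4.png',cv2.resize(c['color'],None,fx=1.5,fy=1.5)[:,:,::-1])
E
```

```text
tool_pos: [0.5352, 0.0395, 0.0972]
wrist_force: [0.8, -0.2, -0.6]
width: 0.0359
grasp_force: 30.0
d tool [0.0016 0.0005 0.0842] tool y ang -1.707
```

View pics/w4.png

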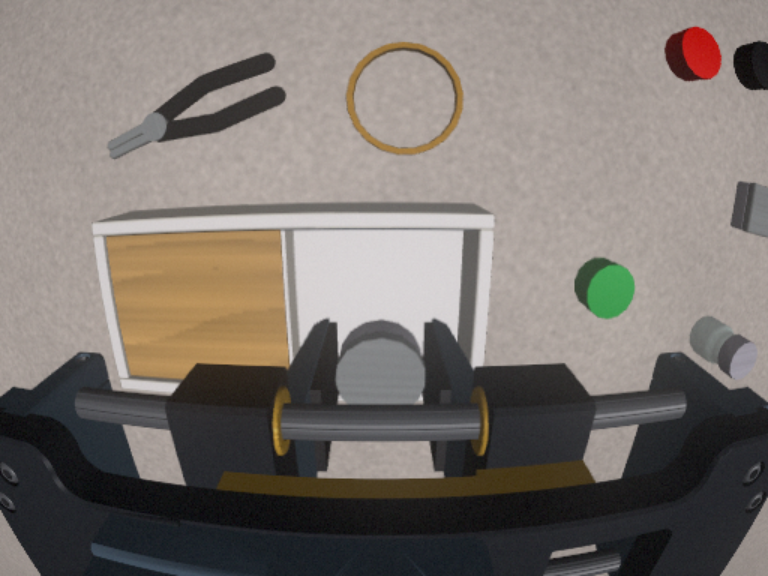

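The tin is held level between the fingers at (380,365), above the open well. Lowering.

Converted, 0.08 m / 0.75 = 0.1067, 0.07 m / 0.75 = 0.0933.

```bash
echo '[[0.0013,0,0.04,0,0,0],[0.0013,0,0.0733,0,0,0],[0.0013,0,0.0933,0,0,0],[0.0013,0,0.1067,0,0,0],[0.0013,0,0.1067,0,0,0],[0.0013,0,0.1067,0,0,0]]' | python3 -m jog | grep -E 'pos|wrist|wid|gras'
```

```text
tool_pos: [0.5367, 0.0387, 0.0177]
wrist_force: [0.2, -0.4, -0.1]
width: 0.0358
grasp_force: 30.0
```

Converted, 0.0045 m / 0.75 = 0.006, 0.004 m / 0.75 = 0.0053.

```bash
echo '[[0,0,0.0027,0,0,0],[0,0,0.0053,0,0,0],[0,0,0.006,0,0,0],[0,0,0.006,0,0,0]]' | python3 -m jog | grep -E 'pos|wrist|wid|gras'
```

```text
tool_pos: [0.5367, 0.0393, 0.0137]
wrist_force: [0.2, 0.2, -0.3]
width: 0.0355
grasp_force: 30.0
```

Converted, 0.0012 m / 0.75 = 0.0016, 0.0006 m / 0.75 = 0.0008.

```bash
echo '[[0,0,0.0008,0,0,0],[0,0,0.0016,0,0,0],[0,0,0.0016,0,0,0]]' | python3 -m jog | grep -E 'pos|wrist|wid|gras'
```

```text
tool_pos: [0.5367, 0.0393, 0.0125]
wrist_force: [-1.5, -0.6, 3.6]
width: 0.0357
grasp_force: 30.0
```

Contact is on the floor, where expected. Release, then lift.

Converted, -0.13 m / 0.75 = -0.1733, -0.12 m / 0.75 = -0.16.

```bash
echo '[[0,0,0,0,0,0],[0,0,0,0,0,0],[0,0,0,0,0,0]]' | python3 -m jog 0.054 | grep -E 'pos|wrist|wid|gras'; echo '[[0,0,-0.0133,0,0,0],[0,0,-0.0533,0,0,0],[0,0,-0.1067,0,0,0],[0,0,-0.16,0,0,0],[0,-0.0667,-0.1733,0,0,0],[0,-0.1333,-0.1733,0,0,0],[0,-0.1333,-0.1733,0,0,0],[0,-0.1333,-0.1733,0,0,0]]' | python3 -m jog | grep -E 'pos|wrist|wid|gras'
python3 - <<'E'
from h import *
T=pose(); c=manip.read_camera('wrist'); cv2.imwrite('pics/w5.png',cv2.resize(c['color'],None,fx=1.5,fy=1.5)[:,:,::-1])
np.savez('w5.npz',T=T,he=c['hand_eye'],k=[c[k] for k in('fx','fy','cx','cy')])
go([.543+.128*.049,.0918+.9918*.049,.05])
E
```

```text
tool_pos: [0.5365, 0.0393, 0.0122]
wrist_force: [0.6, -0.1, -0.2]
width: 0.0522
grasp_force: 0.0
tool_pos: [0.5506, 0.1419, 0.1435]
wrist_force: [-0.8, 0.1, 0.2]
width: 0.0541
grasp_force: 0.0
d tool [-0.001  -0.0002  0.093 ] tool y ang -1.705
```

View pics/w5.png

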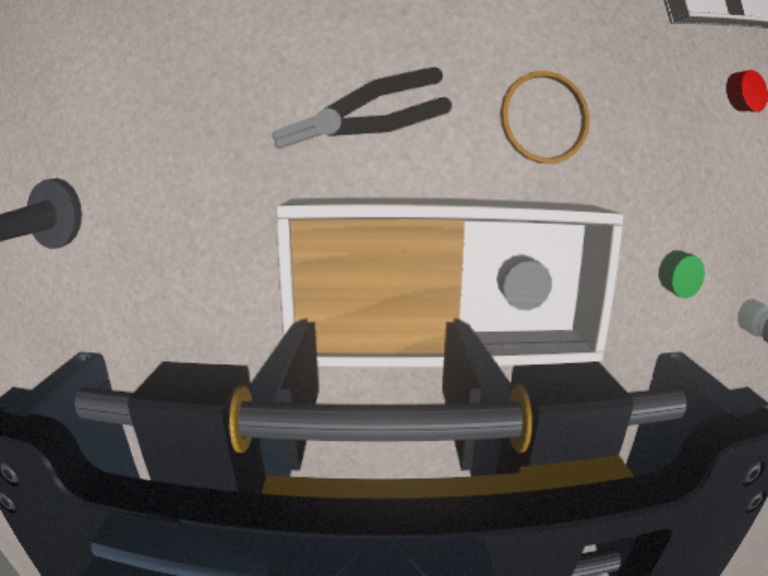

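The tin lies flat in the well at (526,283), and the panel is still at the left stop. Closing the fingers and pressing on the panel again.

Converted, 0.095 m / 0.75 = 0.1267, 0.094 m / 0.75 = 0.1253.

```bash
echo '[[0,0,0,0,0,0],[0,0,0,0,0,0],[0,0,0,0,0,0],[0,0,0.04,0,0,0],[0,0,0.08,0,0,0],[0,0,0.1067,0,0,0],[0,0,0.12,0,0,0],[0,0,0.1253,0,0,0],[0,0,0.1267,0,0,0],[0,0,0.1267,0,0,0]]' | python3 -m jog 0 | grep -E 'pos|wrist|wid|gras'
```

```text
tool_pos: [0.5507, 0.1382, 0.0479]
wrist_force: [0.1, 0.3, 0.8]
width: 0.0005
grasp_force: 0.0
```

Converted, 0.003 m / 0.75 = 0.004, 0.002 m / 0.75 = 0.0027.

```bash
echo '[[0,0,0.0013,0,0,0],[0,0,0.0027,0,0,0],[0,0,0.004,0,0,0],[0,0,0.004,0,0,0]]' | python3 -m jog | grep -E 'pos|wrist'
```

```text
tool_pos: [0.5506, 0.1385, 0.0446]
wrist_force: [0.9, -0.3, 2.9]
```

Converted, 0.0005 m / 0.75 = 0.0007.

```bash
echo '[[0,0,0.0007,0,0,0],[0,0,0.0007,0,0,0]]' | python3 -m jog | grep -E 'pos|wrist'
```

```text
tool_pos: [0.5506, 0.1384, 0.044]
wrist_force: [1.2, 0.5, 5.9]
```

Now dragging home.

Converted, 0.022 m / 0.75 = 0.0293, 0.016 m / 0.75 = 0.0213.

```bash
echo '[[0,0,0.0003,0,0,0],[0,0.0053,0.0003,0,0,0],[0,0.0133,0.0003,0,0,0],[0,0.0213,0.0003,0,0,0],[0,0.0293,0.0003,0,0,0]]' | python3 -m jog | grep -E 'pos|wrist';  echo '[[0,0.0107,0,0,0,0],[0,0.0213,0,0,0,0],[0,0.032,0,0,0,0],[0,0.0427,0,0,0,0],[0,0.0533,0,0,0,0],[0,0.064,0,0,0,0],[0,0.0747,0,0,0,0],[0,0.0827,0,0,0,0],[0,0.0907,0,0,0,0],[0,0.096,0,0,0,0]]' | python3 -m jog | grep -E 'pos|wrist'
```

```text
tool_pos: [0.5476, 0.1167, 0.0439]
wrist_force: [1.0, 3.7, 7.3]
tool_pos: [0.5377, 0.045, 0.044]
wrist_force: [0.2, 1.1, 7.5]
```

Converted, 0.01 m / 0.75 = 0.0133, 0.008 m / 0.75 = 0.0107.

```bash
echo '[[0,0.004,0,0,0,0],[0,0.008,0,0,0,0],[0,0.0107,0,0,0,0],[0,0.0133,0,0,0,0]]' | python3 -m jog | grep -E 'pos|wrist'; echo '[[0,0.002,0,0,0,0],[0,0.004,0,0,0,0],[0,0.006,0,0,0,0]]' | python3 -m jog | grep -E 'pos|wrist'
```

```text
tool_pos: [0.5365, 0.0356, 0.0439]
wrist_force: [0.0, 5.5, 7.8]
tool_pos: [0.5359, 0.0312, 0.0439]
wrist_force: [1.2, 5.0, 7.7]
```

Converted, -0.1 m / 0.75 = -0.1333, -0.06 m / 0.75 = -0.08.

```bash
echo '[[0,0,-0.0267,0,0,0],[0,0,-0.08,0,0,0],[0,0,-0.1333,0,0,0],[0,0,-0.1333,0,0,0],[0,0,-0.1333,0,0,0],[0,0,-0.1333,0,0,0]]' | python3 -m jog | grep -E 'time|pos|wrist'
python3 - <<'E'
from h import *
T=pose(); c=manip.read_camera('wrist'); cv2.imwrite('pics/w6.png',cv2.resize(c['color'],None,fx=1.5,fy=1.5)[:,:,::-1])
im=c['color']; hsv=cv2.cvtColor(im,cv2.COLOR_RGB2HSV); m=((hsv[...,1]>90)&(hsv[...,0]<25)&(hsv[...,2]>80)).astype(np.uint8); m[:130]=0;m[245:]=0
k=max(cv2.findContours(m,0,2)[0],key=cv2.contourArea); x,y,w,h=cv2.boundingRect(k); print('panel',x*1.5,y*1.5,(x+w)*1.5,(y+h)*1.5); print([wplane(c,T,u,v,.045).round(4) for u,v in((x,y+h/2),(x+w,y+h/2))])
E
```

```text
time_s: 15.03
tool_pos: [0.535, 0.0309, 0.1433]
wrist_force: [0.1, 0.3, -0.2]
panel 274.5 217.5 448.5 352.5
[array([0.5466, 0.0973, 0.045 ]), array([ 0.5314, -0.0129,  0.045 ])]
```

View pics/w6.png

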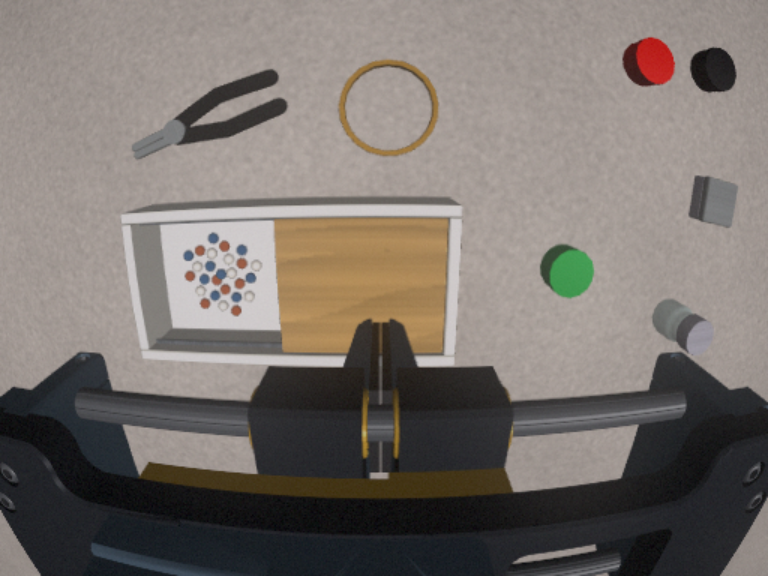

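The panel spans x≈275–448 and sits flush against the right end wall, the same as at the start. It is fully home over the tin, nothing else has moved, and the arm is clear.

```bash
python3 -c "
from plant import manip
print(manip.hand_in())"
```

```text
the job is handed in; nothing more can be done
None
```

The round tin lies flat in the empty well, the panel is slid fully home over it, and the job is handed in; it took about 15 s of the 67 s, with at most about 8 N measured on the panel.

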